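# Load the specimen carrier into the saw holder and start its clamp screw

### The arm

A 7-joint arm with a two-finger parallel gripper is mounted at the origin on the work surface. World frame = base frame: x ahead of the robot, y to its left, z up, the work surface at z = 0. Lengths are in m, angles in rad, forces in N, time in s.
With the tool pointing down it reaches from about 0.425 to 0.875 m from the base axis. Payload 8.4 kg.
Tool frame: the origin (TCP) lies at the very end of the fingers, on their centre line; the grasp point (between the pads) lies 19 mm behind it; z points along the fingers, y is the line along which they close (so a half turn about z gives the same grasp; the last joint's range is limited). The gripper opens to 85 mm and grips with 20 to 120 N. Pads are 22 mm wide; open, the fingers measure 114 mm over their backs; the gripper's body (76 mm by 85 mm) begins 54 mm behind the grasp point. The pads swing forward as they close: fully open they stand 13 mm farther back than shut.
Start: joints at [-1.409, 0.333, 0.04, 1.465, -0.013, 1.343, -0.059], TCP at [0.168, 0.628, 0.231] pointing down, gripper open.
Joint ranges: [-2.58, 2.58], [-0.38, 2.09], [-1.3, 1.39], [0.25, 2.4], [-1.5, 4.64], [0.08, 2.09], [-2.65, 2.65]. Speed limits (rad/s): [2.22, 2.22, 2.79, 2.79, 3.14, 3.14, 3.14].

### API

Orientations are given as a rotation vector (axis times angle).
In Python, from station import arm gives the robot as it stands.
- The arm moves only by the tool send_rows, never from a script. Its argument "plan" is a list that holds one entry, the list of rows, each a list of 7 numbers: the opening, from -1 (shut) to 1 (fully open), then the shift along the world's x, y, z in m, then the turn, a rotation vector about the world's x, y, z in degrees. A call has 1 to 12 rows; each row is the pose to reach, as a shift and turn from the pose commanded when the call began; what a row does not reach only later rows make up. A row lasts 1/8 s, in which the tool goes at most 62.5 mm and 10.7 degrees, less where a joint would pass 70% of its speed; a pose out of reach is approached as far as the arm can. A call with a gripper value outside its range is refused whole. The fingers move at their own pace and stop on an object; "squeeze" is the grip in N (left out, the last holds). Time passes only in rows, so rows that repeat a pose let the fingers close. It gives the time, the measured TCP pose, the force, the opening and the grip force at its end, in the units of the state.
- arm.observe(): the state, without advancing time (a new reading comes with each control period).
- arm.grab_frame(name): name is "scene" or "top"; returns a dict with "image" (384x512x3 uint8, blue, green, red), "intrinsics" (3x3 intrinsics, pixels), "cam_to_world" (4x4, takes a point from camera to world coordinates). Camera axes: x right, y up, looking along -z (the intrinsics and any distortion apply to the point x, -y, -z); pixel columns grow to the right and rows downward; lengths in m; the calibration is good to about 2 mm. A picture is of the moment at which its call begins. There is no depth.
- arm.job_done(): hands the job in; it is judged then, once.
The state is a dict: "t": time; "joints": joint angles; "dq": joint speeds; "joint_efforts": joint torques, N m; "eef_pos": TCP position; "eef_rot": TCP orientation; "contact_force": force on the tool from outside, world axes, zero at the start; "torque": the same for the moment, N m; "grip_width": finger opening in m; "grasp_force": force on a finger pad.
Only numpy, scipy, OpenCV 4.12 (cv2) and the standard library are available. Lean on these libraries where they do the work, as an engineer would, in place of code of your own. Each camera call takes 0.05 s, during which the arm holds its last target. There are 200 camera calls.

### The job

Load the amber bone specimen for cutting: fetch its carrier from the rack and press it flush into the recess of the steel saw holder, with the resin block at the back stop and the bare tongue under where the clamp arm will swing. Then start the captive clamp knob: push it down against its spring and turn it clockwise until it comes up against its stop, with the clamp arm's foot over the tongue, and let it go so that it stays down. Leave the other carriers in the rack and everything else on the bench undisturbed.

Things in the scene. Friction and masses are not known exactly. Their poses are not given: they have to be found in the camera images.
- specimen_mid (a point): amber specimen carrier, about 0.3 kg: aluminium plate 100 (x) x 50 (y) x 12 mm carrying an amber resin block 60 (x) x 36 (y) x 48 mm high, 60 mm in all. This point is the resin block's centre, 36 mm above the plate's underside and 16 mm to -x of the plate's middle; it balances 8 mm to +x of this point. In the rack only its 36 mm end faces can be gripped; in the holder the back stop covers one end: grip the long faces
- tongue (a point): middle of the bare tongue of the amber carrier's plate, on its top: 46 mm to +x of specimen_mid and 24 mm below it. The tongue is 36 mm long (x) and 50 mm wide; at the other end and at the sides the plate shows only 4 and 7 mm round the resin
- recess_floor (a point): steel saw holder, fixed: a block 176 x 92 x 20 mm. This point is the middle of its recess's floor, 8 mm above the bench; z up, x towards the clamp knob (axis at x = 78 mm, y = 0). Recess 104 x 54 mm, 12 mm deep, 3 mm chamfers: the plate has 2 mm play each side and lies flush with the rim. Home: specimen_mid at (-16, 0, 36) mm here, axes alike, tongue towards the knob
- stop_top (a point): top of the holder's aluminium back stop, 68 mm above the bench, as high as the seated resin block: an upright plate 14 (x) x 56 (y) mm at the recess's -x end, 6 mm behind the seated resin; no finger fits between. This point is the middle of its top
- knob_grip (a point): captive clamp knob of the holder: black, round, fluted, red top disc, 40 mm across, 28 mm high, axis upright. This point is its centre, 72 mm above the bench when up; it goes down with the knob. 27 mm below this point is the top of the clamp arm, which turns with the knob. The knob can be gripped from any side: its edge is 44 mm from the seated resin block
- clamp_foot (a point): brass foot under the end of the steel clamp arm, its lowest point, 38 mm from the knob's axis. The arm (52 mm long, 15 wide) points away from the recess at first, to +x and -y of the holder, and swings clockwise by the -y side onto the tongue over the last 0.7 rad. With the knob up the foot is 31 mm above the bench; a plate that is not flush blocks it
- clamp_press (a joint): how far the knob is pushed down, in m: 0 up, 0.0115 fully down. A return spring, about 5 N at first and 8 N fully down, lifts it again unless the thread has caught it
- clamp_turn (a joint): how far the knob is turned clockwise seen from above, rad: 0 at first, 2.0 at its stop. It only turns once pushed 8 mm down (push all the way): its lug then runs under a quick thread that draws it to 11 mm down at 2.0 rad and holds it there, and at any angle on the way, when let go. Turning takes about 0.1 N m
- rack: grey rack, fixed, 104 (x) x 186 (y) mm, 64 mm high: three bays side by side along y, 60 mm apart, each 54 mm wide, open on top and at both x ends, floor 8 mm above the bench; the walls between end 4 mm below the carriers' tops. A carrier in each bay, in any order, tongues to the rack's +x. Origin under its middle, z up
- mat: black rubber mat 150 x 130 x 3 mm, fixed, clear of everything: a place to set a carrier down. The origin is under its middle
- green_mid (a point): carrier of the same make with a green resin block, in the rack; leave. Centre of its resin block
- black_mid (a point): carrier of the same make with a black resin block, in the rack; leave. Centre of its resin block
- jar_mid (a point): white jar, diameter 58 mm, 75 mm high, standing; leave. Its centre
- bottle_mid (a point): white bottle, diameter 66 mm, 190 mm high, standing; leave. Its centre
- can_mid (a point): green can, diameter 52 mm, 85 mm high, standing; leave. Its centre
- driver_grip (a point): screwdriver with an orange handle, lying, about 200 mm long; leave. Middle of its handle
- brush_grip (a point): brush, lying, about 200 mm long; leave. Middle of its handle
- bone_piece: piece of fossil bone, 115 x 45 x 40 mm, lying; leave. The origin is under its middle
There are look-alikes about, which are no part of the job. Leave any green look-alike of the part that bears recess_floor alone.

How it is judged:
By the outcome, as a careful person would: the job done as asked, in the order asked, and still so for the second after the job is handed in, with the robot touching nothing.
It also fails if it takes over 67 s, if anything falls off the work surface, if the arm or the gripper's body presses on something with over 40 N, if the wrist force passes 120 N, or if a joint passes its speed limit or range.

## Working session

There is one attempt and no reset: what is moved stays moved. The work goes in short steps, Python scripts to look and compute and a tool call to move; the robot and the scene stay as the last step left them, time stands still between calls to the robot, and variables do not carry over. Pictures are saved under pics/ and viewed, at most 10 in all, crops included, and the job is handed in when it is done.

Besides the shell and the picture viewer there is one more tool, called after "Request:" by a JSON object that holds its "api" and its "payload", one argument or row to a line. send_rows: Moves the arm, as the interface text tells. Its arguments: {"type":"object","properties":{"plan":{"type":"array","items":{"type":"array","items":{"type":"array","items":{"type":"number"}}}},"squeeze":{"type":"number"}},"required":["plan"]}

```bash
ls; mkdir -p pics
python3 - <<'E'
from station import arm
import cv2,numpy as np
s=arm.observe();print(s)
for n in("scene","top"):
    f=arm.grab_frame(n);cv2.imwrite(f"pics/{n}0.png",f["image"]);np.savez(f"pics/{n}0.npz",**{k:np.array(v) for k,v in f.items()})
    print(n,[k for k in f],np.round(f["intrinsics"],1).tolist(),np.round(f["cam_to_world"],3).tolist())
E
```

```text
pics
{'t': 0.0, 'joints': array([-1.40923098,  0.33392536,  0.03986284,  1.46625585, -0.01339753,
        1.34329588, -0.05851057]), 'dq': array([-1.99281280e-04, -4.71758734e-04, -6.64397127e-04,  9.21762007e-04,
        7.46883534e-05,  8.20183145e-05, -9.10570652e-04]), 'joint_efforts': array([ 5.13260220e-04, -6.58554196e+01,  1.36581693e+00, -4.05571961e+01,
        1.67069386e-02,  1.23703209e-02, -1.60563633e-05]), 'eef_pos': array([0.16748903, 0.62758672, 0.23041932]), 'eef_rot': array([-4.08462334e-01, -3.11482238e+00,  2.53737728e-03]), 'contact_force': array([-0.06733821, -0.45938458,  1.05404593]), 'torque': array([-0.0313397 , -0.02017367, -0.0143689 ]), 'grasp_force': 0.0, 'grip_width': 0.08537575455791495}
scene ['image', 'intrinsics', 'cam_to_world'] [[490.8, 0.0, 255.1], [0.0, 490.8, 200.5], [0.0, 0.0, 1.0]] [[-0.403, -0.781, 0.477, 1.166], [0.915, -0.346, 0.205, 0.225], [0.005, 0.519, 0.855, 1.268], [0.0, 0.0, 0.0, 1.0]]
top ['image', 'intrinsics', 'cam_to_world'] [[487.9, 0.0, 244.3], [0.0, 487.9, 196.3], [0.0, 0.0, 1.0]] [[0.011, 0.992, -0.124, 0.326], [-1.0, 0.009, -0.012, -0.07], [-0.011, 0.124, 0.992, 1.546], [0.0, 0.0, 0.0, 1.0]]
```

Run:
```python
import cv2
for n in("scene","top"):
    cv2.imwrite(f"pics/{n}0b.png",cv2.resize(cv2.imread(f"pics/{n}0.png"),None,fx=1.5,fy=1.5,interpolation=cv2.INTER_CUBIC))
```

```text
(no output)
```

View pics/scene0b.png

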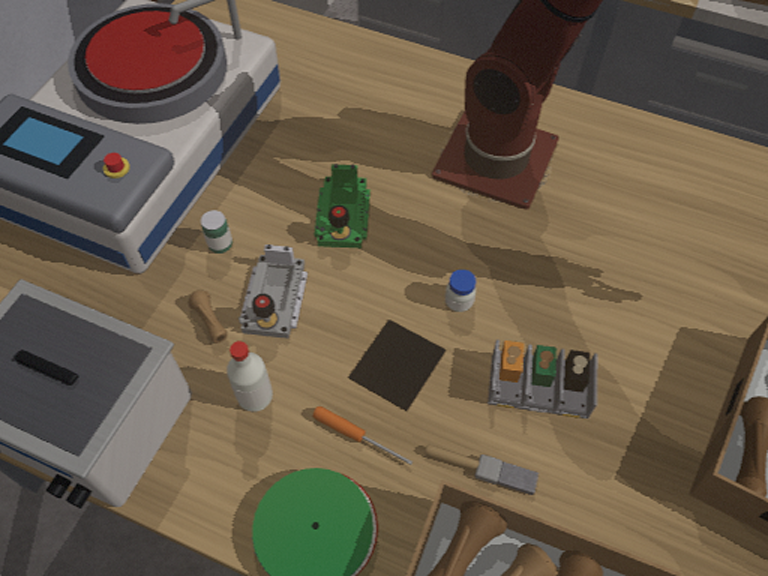

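View pics/top0b.png

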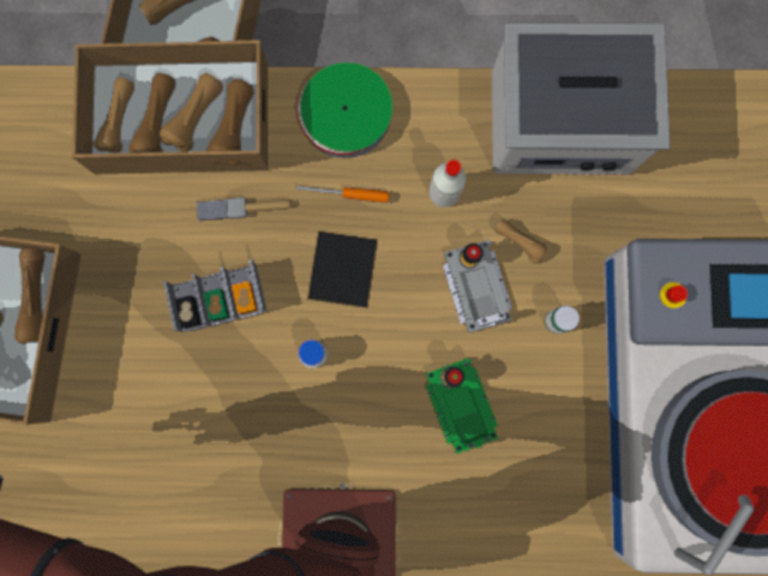

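Scene: steel holder at (273,290) with knob (263,306), green look-alike at (342,205), rack blocks amber (513,360), green (544,365), black (577,370), mat (397,365).
Top: holder (477,285) with knob (472,253), green look-alike (462,405), rack blocks amber (243,297), green (215,305), black (187,311).
Could be mistaken for the amber carrier: orange screwdriver handle at top (365,194), green block, black block. For the holder: the green holder. I choose the amber block in the rack and the grey steel holder. Close crop to check.

Run:
```python
import cv2,numpy as np
s=cv2.imread("pics/scene0.png");t=cv2.imread("pics/top0.png")
def c(im,x,y,w=80,h=60): return cv2.resize(im[y:y+h,x:x+w],(400,300),interpolation=cv2.INTER_CUBIC)
# scale 5
g=np.vstack([np.hstack([c(s,325,222),c(s,148,160)]),np.hstack([c(t,108,170),c(t,280,158)])])
cv2.imwrite("pics/crops0.png",g)
```

```text
(no output)
```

View pics/crops0.png

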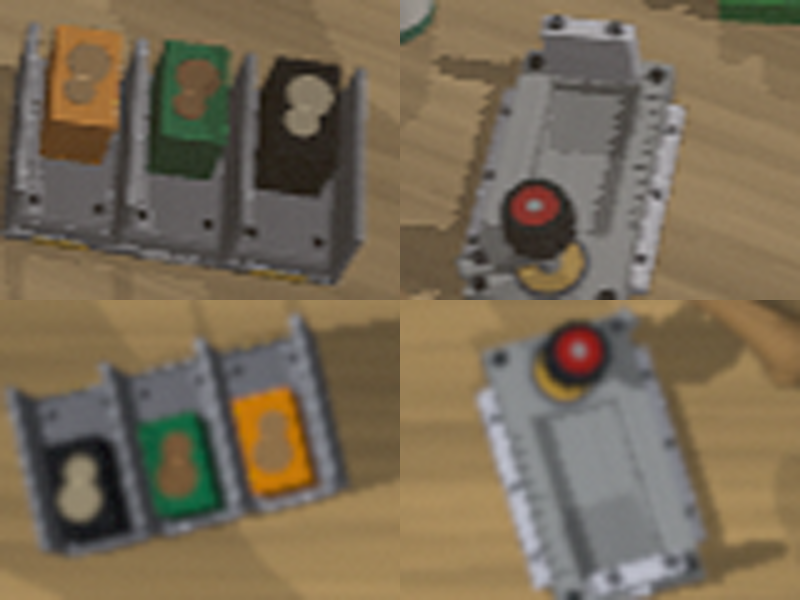

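The crops confirm it: amber block (leftmost in scene, crop (85,75); top crop (272,440)), with its tongue to +x. The holder is steel, with its red-topped knob at scene crop (535,206) and top crop (578,350). Next: triangulate the amber corners and take a bigger crop of the holder.

```bash
cat > h.py <<'E'
import numpy as np,cv2
from scipy.optimize import least_squares
def load(n): 
    d=np.load(f"pics/{n}.npz"); return d
def proj(P,d):
    T=np.linalg.inv(d["cam_to_world"]);p=np.atleast_2d(P)@T[:3,:3].T+T[:3,3]
    K=d["intrinsics"];q=np.c_[p[:,0],-p[:,1],-p[:,2]]@K.T
    return q[:,:2]/q[:,2:]
def tri(us,ds):
    r=least_squares(lambda P:np.concatenate([proj(P,d)[0]-u for u,d in zip(us,ds)]),[.5,0,.05])
    return r.x,np.abs(r.fun).max()
def plane(u,d,z):
    K=d["intrinsics"];M=d["cam_to_world"];v=np.linalg.inv(K)@[u[0],u[1],1];v=M[:3,:3]@[v[0],-v[1],-v[2]]
    c=M[:3,3];return c+v*(z-c[2])/v[2]
def o(u,x0,y0,s): return np.array([x0+(u[0]+.5)/s-.5,y0+(u[1]+.5)/s-.5])
E
python3 - <<'E'
from h import *
S,T=load("scene0"),load("top0")
sc=[(56,26),(125,32),(112,122),(43,115)]
tp=[(315,482),(257,496),(232,403),(290,388)]
P=[]
for a,b in zip(sc,tp):
    p,e=tri([o(a,325,222,5),o((b[0],b[1]-300),108,170,5)],[S,T]);P.append(p);print("amber",p.round(4),e.round(2))
P=np.array(P);m=P.mean(0);print(m.round(4),np.linalg.norm(P[1]-P[0]),np.linalg.norm(P[2]-P[1]))
d=P[3]+P[2]-P[0]-P[1];print("yaw",np.degrees(np.arctan2(d[1],d[0])))
hs=cv2.cvtColor(S["image"],cv2.COLOR_BGR2HSV);ht=cv2.cvtColor(T["image"],cv2.COLOR_BGR2HSV)
def red(h,x0,y0,x1,y1):
    m=((h[...,0]<8)|(h[...,0]>170))&(h[...,1]>110)&(h[...,2]>90);z=np.zeros_like(m);z[y0:y1,x0:x1]=m[y0:y1,x0:x1]
    ys,xs=np.nonzero(z);return np.array([xs.mean(),ys.mean()]),len(xs)
a,b=red(hs,165,190,185,212),red(ht,305,160,325,178);print(a,b,tri([a[0],b[0]],[S,T]))
def c(im,x,y,w=50,h=75): 
    return cv2.convertScaleAbs(cv2.resize(im[y:y+h,x:x+w],(400,600),interpolation=cv2.INTER_CUBIC),alpha=1.2)
cv2.imwrite("pics/crops1.png",np.hstack([c(S["image"],158,158),c(T["image"],294,156)]))
E
```

```text
amber [0.4796 0.1744 0.0602] 0.37
amber [0.47   0.2101 0.0637] 0.7
amber [0.5274 0.2233 0.0686] 0.32
amber [0.5374 0.1879 0.0666] 0.45
[0.5036 0.1989 0.0648] 0.0371271961010366 0.05914241914949511
yaw 13.051602467533446
(array([174.57407407, 200.72222222]), 54) (array([315.29090909, 167.74545455]), 55) (array([ 0.5982336 , -0.26692705,  0.08453595]), np.float64(0.11448542316981047))
```

View pics/crops1.png

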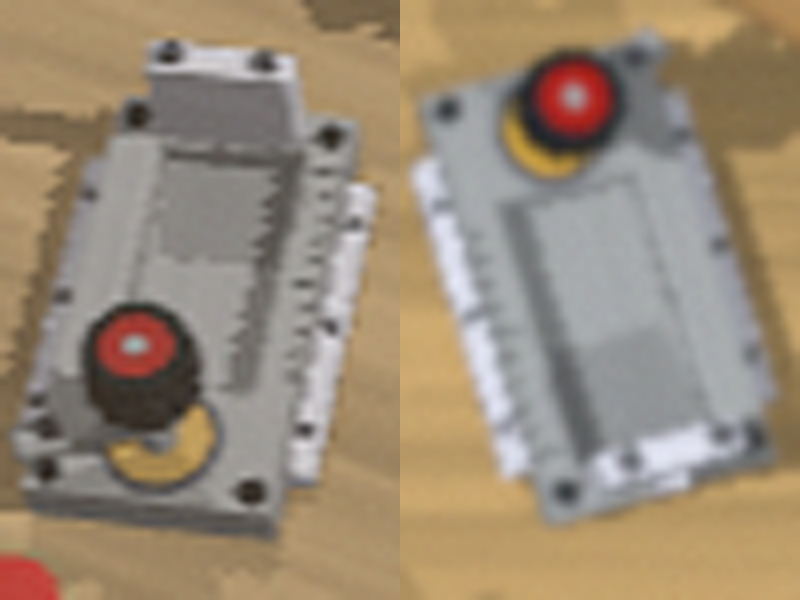

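The crop shows the bolt holes, recess, stop top and knob clearly. Matched pixels, scene → top: (250,490)→(448,110), (45,468)→(637,55), (330,135)→(567,490), (137,115)→(757,438). The stop-top screws are scene (170,52), (265,62) and top (722,432), (630,459).

Run:
```python
from h import *
S,T=load("scene0"),load("top0")
pr=[((250,490),(448,110)),((45,468),(637,55)),((330,135),(567,490)),((137,115),(757,438)),((170,52),(722,432)),((265,62),(630,459))]
P=[]
for a,b in pr:
    a=o(a,158,158,8);b=o((b[0]-400,b[1]),294,156,8)
    p,e=tri([a,b],[S,T]);P.append(p)
    print(p.round(4),e.round(2), [plane(x,d,z)[:2].round(4) for x,d in((a,S),(b,T)) for z in ((.02,) if len(P)<5 else (.068,))])
P=np.array(P)
for i,j in((2,0),(3,1)):
    d=P[i]-P[j];d=-d;print("yaw",np.degrees(np.arctan2(d[1],d[0])),np.linalg.norm(d))
for i,j in((1,0),(3,2),(4,5)):
    d=P[j]-P[i];print("yawy",np.degrees(np.arctan2(-d[0],d[1])),np.linalg.norm(d))
mid_far=(P[0]+P[1])/2;mid_near=(P[2]+P[3])/2;d=mid_far-mid_near;print("axis",np.degrees(np.arctan2(d[1],d[0])))
st=(P[4]+P[5])/2;k=np.array([.5982,-.2669]);d=k-st[:2];print("stop",st,np.degrees(np.arctan2(d[1],d[0])),np.linalg.norm(d),"exp .137")
def fl(z): return np.array
# recess corners (rim), seen: full model overlay residuals: fit pose with all points
def model(x,y,q):
    c,s=np.cos(q),np.sin(q);return lambda p:np.c_[x+c*p[:,0]-s*p[:,1],y+s*p[:,0]+c*p[:,1],p[:,2]]
rs=[((250,490),(448,110)),((45,468),(637,55)),((330,135),(567,490)),((137,115),(757,438))]
U=[];V=[]
for a,b in pr: U.append(o(a,158,158,8));V.append(o((b[0]-400,b[1]),294,156,8))
U.append([174.57,200.72]);V.append([315.29,167.75]);U=np.array(U);V=np.array(V)
def pts(v):
    x,y,q,xa,xb,w,ws=v;return model(x,y,q)(np.array([[xa,w,.02],[xa,-w,.02],[xb,w,.02],[xb,-w,.02],[-.059,-ws,.068],[-.059,ws,.068],[.078,0,.086]]))
for nm in("both","S","T"):
    def f(v):
        p=pts(v);r=[]
        if nm!="T":r.append(proj(p,S)-U)
        if nm!="S":r.append(proj(p,T)-V)
        return np.concatenate(r).ravel()
    r=least_squares(f,[.52,-.28,.26,.1,-.06,.036,.02]);print(nm,r.x[:2].round(4),np.degrees(r.x[2]).round(2),r.x[3:].round(4),np.abs(r.fun).max().round(2),np.sqrt((r.fun**2).mean()).round(2))
    def g(v):
        c,s=np.cos(v[2]),np.sin(v[2])
        p=model(*v)(np.array([[.03,-.018,.068],[.03,.018,.068],[-.03,.018,.068],[-.03,-.018,.068]])[[3,2,1,0]])
        A=np.array([o(a,325,222,5) for a in [(56,26),(125,32),(112,122),(43,115)]]);B=np.array([o((b[0],b[1]-300),108,170,5) for b in [(315,482),(257,496),(232,403),(290,388)]])
        r=[]
        if nm!="T":r.append(proj(p,S)-A)
        if nm!="S":r.append(proj(p,T)-B)
        return np.concatenate(r).ravel()
    r=least_squares(g,[.5,.2,.23]);print(" amber",nm,r.x[:2].round(4),np.degrees(r.x[2]).round(2),np.abs(r.fun).max().round(2))
```

```text
[ 0.6048 -0.226   0.0203] 0.04 [array([ 0.6046, -0.226 ]), array([ 0.6049, -0.2262])]
[ 0.6271 -0.2998  0.0201] 0.42 [array([ 0.6267, -0.2986]), array([ 0.6277, -0.3011])]
[ 0.4541 -0.2715  0.0201] 0.24 [array([ 0.4538, -0.2708]), array([ 0.4544, -0.2722])]
[ 0.4751 -0.3454  0.0181] 0.53 [array([ 0.4756, -0.343 ]), array([ 0.4756, -0.3467])]
[ 0.4727 -0.3239  0.0688] 0.24 [array([ 0.472 , -0.3236]), array([ 0.473 , -0.3247])]
[ 0.4621 -0.2892  0.0686] 0.17 [array([ 0.4616, -0.289 ]), array([ 0.4624, -0.2898])]
yaw 16.78026000377773 0.15741237462530489
yaw 16.711879293706648 0.15876353058261744
yawy 16.821113846016768 0.07706575537796166
yawy 15.823102079070841 0.0769127089747159
yawy 16.85240415553823 0.036262024084301105
axis 16.745924800566264
stop [ 0.46740269 -0.30656053  0.06871019] 16.868421824841523 0.1366780666426399 exp .137
both [ 0.5239 -0.29  ] 16.69 [ 0.096  -0.0619  0.0384  0.0182] 0.67 0.27
 amber both [0.5043 0.1987] 14.25 1.39
S [ 0.5237 -0.2893] 16.6 [ 0.0959 -0.0615  0.0378  0.0181] 0.24 0.12
 amber S [0.5053 0.1992] 12.63 1.16
T [ 0.5242 -0.2908] 16.76 [ 0.096  -0.0621  0.0389  0.0183] 0.4 0.2
 amber T [0.5033 0.1981] 16.13 0.21
```

Run:
```python
from h import *
S,T=load("scene0"),load("top0")
for nm,d,(x0,y0,w,h) in(("S",S,(325,222,40,40)),("T",T,(148,180,30,30))):
    im=cv2.resize(d["image"][y0:y0+h,x0:x0+w],None,fx=8,fy=8,interpolation=cv2.INTER_CUBIC);H=cv2.cvtColor(im,cv2.COLOR_BGR2HSV)
    for vt in (150,175):
        m=((H[...,0]<25)&(H[...,1]>(165 if nm=="T" else 140))&(H[...,2]>vt)).astype(np.uint8)
        cs,_=cv2.findContours(m,cv2.RETR_EXTERNAL,cv2.CHAIN_APPROX_NONE);c=max(cs,key=cv2.contourArea);c=cv2.convexHull(c)
        ap=cv2.approxPolyN(c,4,-1,True).reshape(-1,2) if hasattr(cv2,"approxPolyN") else cv2.boxPoints(cv2.minAreaRect(c))
        W=np.array([plane(o(u,x0,y0,8),d,.068)[:2] for u in ap]);e=np.roll(W,-1,0)-W
        print(nm,vt,W.mean(0).round(4),np.linalg.norm(e,axis=1).round(4),(np.degrees(np.arctan2(e[:,1],e[:,0]))%90).round(1))
```

```text
Traceback (most recent call last):
cv2.error: OpenCV(4.12.0) :-1: error: (-5:Bad argument) in function 'approxPolyN'
> Overload resolution failed:
>  - Argument 'epsilon_percentage' must be float, not bool
>  - Argument 'epsilon_percentage' must be float, not bool
```

Run:
```python
from h import *
S,T=load("scene0"),load("top0")
for nm,d,(x0,y0,w,h) in(("S",S,(325,222,40,40)),("T",T,(148,180,30,30))):
    im=cv2.resize(d["image"][y0:y0+h,x0:x0+w],None,fx=8,fy=8,interpolation=cv2.INTER_CUBIC);H=cv2.cvtColor(im,cv2.COLOR_BGR2HSV)
    for vt in (150,175):
        m=((H[...,0]<25)&(H[...,1]>(165 if nm=="T" else 140))&(H[...,2]>vt)).astype(np.uint8)
        cs,_=cv2.findContours(m,cv2.RETR_EXTERNAL,cv2.CHAIN_APPROX_NONE);c=max(cs,key=cv2.contourArea);c=cv2.convexHull(c)
        ap=cv2.approxPolyN(c,4).reshape(-1,2)
        W=np.array([plane(o(u,x0,y0,8),d,.068)[:2] for u in ap]);e=np.roll(W,-1,0)-W
        print(nm,vt,W.mean(0).round(4),np.linalg.norm(e,axis=1).round(4),(np.degrees(np.arctan2(e[:,1],e[:,0]))%90).round(1))
```

```text
S 150 [0.5059 0.2008] [0.0599 0.0343 0.0582 0.0367] [13.9 11.9 16.2 14.7]
S 175 [0.5299 0.2145] [0.0015 0.0159 0.0015 0.016 ] [18.2 23.9 18.6 23.9]
T 150 [0.504  0.1996] [0.036  0.0584 0.0363 0.0607] [11.6 14.8 15.4 14.5]
T 175 [0.52   0.2039] [0.0379 0.0354 0.0323 0.017 ] [44.3 15.  15.1 17.5]
```

Amber pose is about (0.5045, 0.199), yaw 14.7°, top 0.065–0.068. Holder is at (0.524, -0.290), yaw 16.7°, and its heights match the text. Now the mat and the neighbouring obstacles.

Run:
```python
from h import *
S,T=load("scene0"),load("top0")
f=lambda u:np.array(u)/1.5-.17
mt=[(318,232),(377,238),(368,306),(308,297)];ms=[(349,376),(392,321),(445,351),(406,409)]
for n,q,d in(("matT",mt,T),("matS",ms,S)):
    W=np.array([plane(f(u),d,.003)[:2] for u in q]);print(n,W.mean(0).round(3),W.round(3).tolist())
for n,s,t in(("bottlecap",(239,350),(453,167)),("jarblue",(462,276),(312,352)),("cantop",(214,218),(566,319)),("greenknob",(340,213),(455,377)),("boneA",(200,297),(502,224)),("boneB",(221,335),(540,254))):
    p,e=tri([f(s),f(t)],[S,T]);print(n,p.round(3),e.round(1))
k=np.array([.5239,-.29])+.078*np.array([np.cos(.2915),np.sin(.2915)]);print("knob",k)
```

```text
matT [0.576 0.   ] [[0.654, 0.054], [0.642, -0.072], [0.495, -0.055], [0.513, 0.073]]
matS [0.576 0.004] [[0.638, -0.071], [0.495, -0.044], [0.515, 0.076], [0.656, 0.054]]
bottlecap [ 0.744 -0.216  0.184] 0.3
jarblue [0.392 0.056 0.084] 0.3
cantop [ 0.464 -0.451  0.083] 0.2
greenknob [ 0.345 -0.228  0.078] 0.8
boneA [ 0.654 -0.336  0.134] 6.3
boneB [ 0.618 -0.419 -0.118] 8.7
knob [ 0.59860948 -0.26758364]
```

Request:
{"api": "send_rows", "payload": {
  "plan": [
    [[1,0.337,-0.428,-0.08,0,0,-60.4],[1,0.337,-0.428,-0.08,0,0,-60.4],[1,0.337,-0.428,-0.08,0,0,-60.4],[1,0.337,-0.428,-0.08,0,0,-60.4],[1,0.337,-0.428,-0.08,0,0,-60.4],[1,0.337,-0.428,-0.08,0,0,-60.4],[1,0.337,-0.428,-0.08,0,0,-60.4],[1,0.337,-0.428,-0.08,0,0,-60.4],[1,0.337,-0.428,-0.08,0,0,-60.4],[1,0.337,-0.428,-0.08,0,0,-60.4],[1,0.337,-0.428,-0.08,0,0,-60.4],[1,0.337,-0.428,-0.08,0,0,-60.4]]
  ],
  "squeeze": 40
}}

```text
t: 1.6
eef_pos: [0.5038, 0.2015, 0.1513]
eef_rot: [-1.917, -2.489, -0.0]
contact_force: [-0.0, -0.4, 0.1]
grip_width: 0.0857
grasp_force: 0.0
```

Request:
{"api": "send_rows", "payload": {
  "plan": [
    [[1,0,0,-0.05,0,0,0],[1,0,0,-0.08,0,0,0],[1,0,0,-0.1,0,0,0],[1,0,0,-0.112,0,0,0],[1,0,0,-0.122,0,0,0],[1,0,0,-0.122,0,0,0],[1,0,0,-0.122,0,0,0]]
  ]
}}

```text
t: 2.48
eef_pos: [0.505, 0.2003, 0.0299]
eef_rot: [1.92, 2.486, 0.001]
contact_force: [-0.3, -0.2, 0.2]
grip_width: 0.0853
grasp_force: 0.0
```

```bash
cat > look.py <<'E'
import sys
from station import arm
from h import *
def snap(tag):
    s=arm.observe();print("t",s["t"].__round__(2),s["eef_pos"].round(4),"tooly",round((2*np.degrees(np.arctan2(s["eef_rot"][1],s["eef_rot"][0]))-90)%180,2),s["contact_force"].round(1),s["grip_width"].round(4),s["grasp_force"])
    r=[]
    for n in("scene","top"):
        f=arm.grab_frame(n);np.savez(f"pics/{n}{tag}.npz",**{k:np.array(v) for k,v in f.items()});r.append(load(n+tag))
    return r
def crops(ds,boxes,out):
    cv2.imwrite(out,np.hstack([cv2.convertScaleAbs(cv2.resize(d["image"][y:y+75,x:x+50],(400,600),interpolation=cv2.INTER_CUBIC),alpha=1.2) for d,(x,y) in zip(ds,boxes)]))
E
python3 - <<'E'
from look import *
d=snap("1");crops(d,[(318,210),(138,160)],"pics/crops2.png")
E
```

```text
Traceback (most recent call last):
  File "look.py", line 5, in snap
    s=arm.observe();print("t",s["t"].__round__(2),s["eef_pos"].round(4),"tooly",round((2*np.degrees(np.arctan2(s["eef_rot"][1],s["eef_rot"][0]))-90)%180,2),s["contact_force"].round(1),s["grip_width"].round(4),s["grasp_force"])
                                                                                                                                                                                        ^^^^^^^^^^^^^^^^^^^^^
AttributeError: 'float' object has no attribute 'round'
```

Request:
{"api": "send_rows", "payload": {
  "plan": [
    [[-1,0,0,0,0,0,0],[-1,0,0,0,0,0,0],[-1,0,0,0,0,0,0],[-1,0,0,0,0,0,0],[-1,0,0,0,0,0,0],[-1,0,0,0,0,0,0],[-1,0,0,0,0,0,0],[-1,0,0,0,0,0,0]]
  ],
  "squeeze": 50
}}

```text
t: 3.48
eef_pos: [0.5051, 0.2002, 0.03]
eef_rot: [1.92, 2.486, 0.002]
contact_force: [-1.3, -0.3, 5.2]
grip_width: 0.0594
grasp_force: 55.4
```

```bash
sed -i 's/s\["grip_width"\].round(4)/round(s["grip_width"],4)/' look.py; python3 -c "
from station import arm;s=arm.observe();print(s['t'],s['eef_pos'],s['contact_force'],s['torque'],s['grip_width'],s['grasp_force'])"
```

```text
3.475 [0.50513858 0.20024731 0.0299998 ] [-1.2557385  -0.31163602  5.18652652] [-0.08226615  0.1805478   0.02539271] 0.05939419668061063 55.41062593460083
```

Request:
{"api": "send_rows", "payload": {
  "plan": [
    [[-1,0,0,0.01,0,0,0],[-1,0,0,0.025,0,0,0],[-1,0,0,0.045,0,0,0],[-1,0,0,0.07,0,0,0],[-1,0,0,0.1,0,0,0],[-1,0,0,0.1,0,0,0],[-1,0,0,0.1,0,0,0]]
  ]
}}

```text
t: 4.35
eef_pos: [0.5041, 0.1998, 0.1288]
eef_rot: [-1.92, -2.486, 0.001]
contact_force: [-0.6, 0.1, -3.8]
grip_width: 0.0596
grasp_force: 55.3
```

Run:
```python
from look import *
d=snap("2");crops(d,[(318,195),(130,155)],"pics/crops2.png")
```

```text
t 4.35 [0.5041 0.1998 0.1288] tooly 14.66 [-0.6  0.1 -3.8] 0.0596 55.26563286781311
```

View pics/crops2.png

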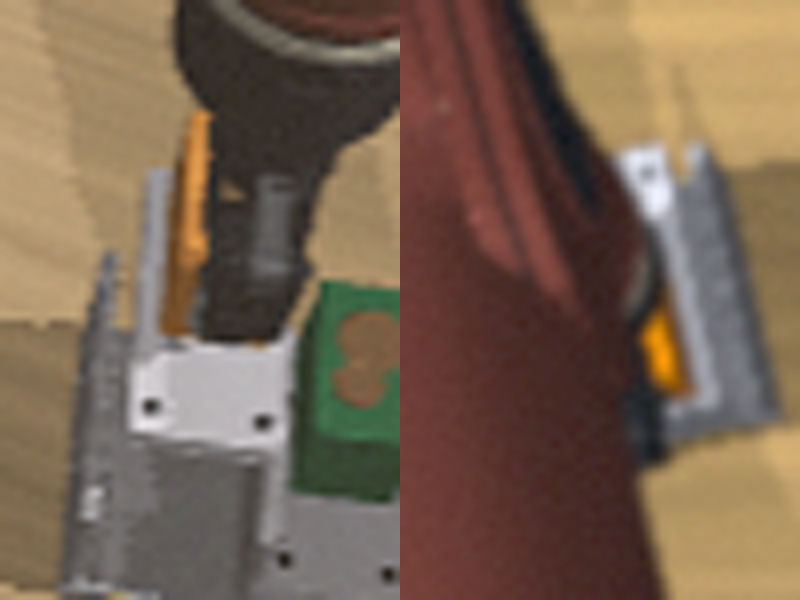

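The crop shows the carrier lifted level and clear of the rack, with the white tongue at scene crop (210,390). Next, over to the mat.

Request:
{"api": "send_rows", "payload": {
  "plan": [
    [[-1,0.014,-0.05,0,0,0,2],[-1,0.028,-0.1,0,0,0,2],[-1,0.042,-0.15,0,0,0,2],[-1,0.056,-0.2,0,0,0,2],[-1,0.056,-0.2,-0.04,0,0,2],[-1,0.056,-0.2,-0.07,0,0,2],[-1,0.056,-0.2,-0.09,0,0,2],[-1,0.056,-0.2,-0.095,0,0,2],[-1,0.056,-0.2,-0.098,0,0,2],[-1,0.056,-0.2,-0.098,0,0,2],[-1,0.056,-0.2,-0.098,0,0,2]]
  ]
}}

```text
t: 5.82
eef_pos: [0.5611, 0.0001, 0.032]
eef_rot: [1.876, 2.519, 0.001]
contact_force: [-0.0, -0.9, -3.8]
grip_width: 0.0598
grasp_force: 55.1
```

Request:
{"api": "send_rows", "payload": {
  "plan": [
    [[-1,0,0,-0.003,0,0,0],[-1,0,0,-0.005,0,0,0],[-1,0,0,-0.007,0,0,0],[-1,0,0,-0.008,0,0,0],[-1,0,0,-0.008,0,0,0]]
  ]
}}

```text
t: 6.45
eef_pos: [0.5606, 0.0, 0.025]
eef_rot: [-1.876, -2.519, -0.001]
contact_force: [-12.1, 0.4, 21.0]
grip_width: 0.0593
grasp_force: 58.1
```

Request:
{"api": "send_rows", "payload": {
  "plan": [
    [[-1,0,0,0.001,0,0,0],[1,0,0,0.001,0,0,0],[1,0,0,0.001,0,0,0],[1,0,0,0.001,0,0,0],[1,0,0,0.001,0,0,0],[1,0,0,0.001,0,0,0],[1,0,0,0.05,0,0,0],[1,0,0,0.1,0,0,0],[1,0,0,0.1,0,0,0]]
  ]
}}

```text
t: 7.58
eef_pos: [0.5631, -0.0001, 0.1271]
eef_rot: [1.874, 2.516, 0.008]
contact_force: [-0.8, 0.1, -0.2]
grip_width: 0.0856
grasp_force: 0.0
```

Request:
{"api": "send_rows", "payload": {
  "plan": [
    [[1,0.008,0.002,0,0,0,-90],[1,0.008,0.002,0,0,0,-90],[1,0.008,0.002,0,0,0,-90],[1,0.008,0.002,0,0,0,-90],[1,0.008,0.002,0,0,0,-90],[1,0.008,0.002,0,0,0,-90],[1,0.008,0.002,0,0,0,-90],[1,0.008,0.002,0,0,0,-90],[1,0.008,0.002,0,0,0,-90],[1,0.008,0.002,0,0,0,-90],[1,0.008,0.002,0,0,0,-90],[1,0.008,0.002,0,0,0,-90]]
  ]
}}

```text
t: 9.07
eef_pos: [0.5685, 0.002, 0.1232]
eef_rot: [-3.108, -0.456, 0.0]
contact_force: [-0.0, -0.1, 0.6]
grip_width: 0.0855
grasp_force: 0.0
```

Run:
```python
from look import *
d=snap("3")
q=[proj([.56,0,.06],x)[0].round() for x in d];print(q)
crops(d,[(int(u[0])-25,int(u[1])-37) for u in q],"pics/crops3.png")
```

```text
t 9.07 [0.5685 0.002  0.1232] tooly 106.71 [-0.  -0.1  0.6] 0.0855 0.0
[array([267., 228.]), array([227., 181.])]
```

View pics/crops3.png

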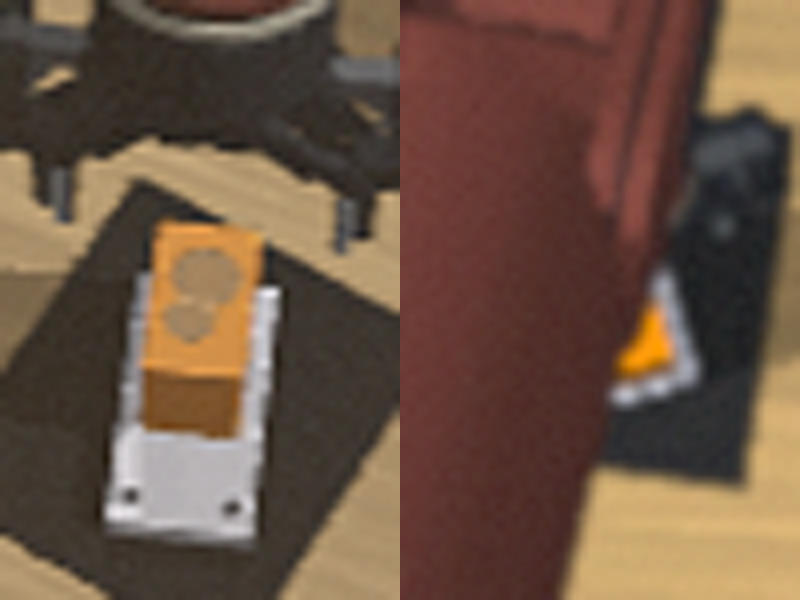

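The crop shows the carrier upright on the mat, square between the open fingers, with its resin top corners at scene crop (155,222), (265,232), (240,378), (145,368). Next: locate it, then descend.

Run:
```python
from h import *
d=load("scene3")
W=np.array([plane(o(u,242,191,8),d,.063)[:2] for u in[(155,222),(265,232),(240,378),(145,368)]]);print(W.round(4),W.mean(0))
W=np.array([plane(o(u,242,191,8),d,.015)[:2] for u in[(105,522),(255,538)]]);print(W.round(4),W.mean(0))
```

```text
[[ 0.5404 -0.026 ]
 [ 0.5285  0.0109]
 [ 0.5849  0.025 ]
 [ 0.5946 -0.0063]] [0.56210657 0.0009161 ]
[[ 0.6328 -0.0043]
 [ 0.6172  0.046 ]] [0.62500714 0.02085404]
```

Request:
{"api": "send_rows", "payload": {
  "plan": [
    [[1,0,0,-0.04,0,0,0],[1,0,0,-0.07,0,0,0],[1,0,0,-0.09,0,0,0],[1,0,0,-0.098,0,0,0],[1,0,0,-0.098,0,0,0],[1,0,0,-0.098,0,0,0],[-1,0,0,-0.098,0,0,0],[-1,0,0,-0.098,0,0,0],[-1,0,0,-0.098,0,0,0],[-1,0,0,-0.098,0,0,0],[-1,0,0,-0.098,0,0,0],[-1,0,0,-0.098,0,0,0]]
  ],
  "squeeze": 50
}}

```text
t: 10.68
eef_pos: [0.5689, 0.002, 0.0257]
eef_rot: [-3.108, -0.455, -0.001]
contact_force: [-1.5, 0.2, 6.2]
grip_width: 0.0356
grasp_force: 51.4
```

Request:
{"api": "send_rows", "payload": {
  "plan": [
    [[-1,0,0,0.03,0,0,0],[-1,0,0,0.08,0,0,0],[-1,0,0,0.12,0,0,0],[-1,-0.009,-0.05,0.12,0,0,0],[-1,-0.018,-0.1,0.12,0,0,0],[-1,-0.027,-0.15,0.12,0,0,0],[-1,-0.036,-0.2,0.12,0,0,0],[-1,-0.045,-0.25,0.12,0,0,0],[-1,-0.053,-0.295,0.12,0,0,0],[-1,-0.053,-0.295,0.12,0,0,0],[-1,-0.053,-0.295,0.12,0,0,0],[-1,-0.053,-0.295,0.12,0,0,0]]
  ]
}}

```text
t: 12.18
eef_pos: [0.5161, -0.2913, 0.1449]
eef_rot: [-3.107, -0.458, 0.001]
contact_force: [1.3, -0.5, -3.8]
grip_width: 0.035
grasp_force: 51.7
```

Request:
{"api": "send_rows", "payload": {
  "plan": [
    [[-1,0,0,-0.03,0,0,0],[-1,0,0,-0.06,0,0,0],[-1,0,0,-0.08,0,0,0],[-1,0,0,-0.088,0,0,0],[-1,0,0,-0.088,0,0,0],[-1,0,0,-0.088,0,0,0]]
  ]
}}

```text
t: 12.92
eef_pos: [0.5162, -0.2934, 0.0583]
eef_rot: [3.108, 0.455, 0.002]
contact_force: [0.2, -0.3, -3.6]
grip_width: 0.0356
grasp_force: 51.8
```

Run:
```python
from look import *
d=snap("4")
q=[proj([.53,-.29,.05],x)[0].round() for x in d];b=[(int(u[0])-25,int(u[1])-37) for u in q];print(b)
crops(d,b,"pics/crops4.png")
```

```text
t 12.93 [ 0.5162 -0.2934  0.0583] tooly 106.66 [ 0.2 -0.3 -3.6] 0.0356 51.75414562225342
[(155, 149), (296, 155)]
```

View pics/crops4.png

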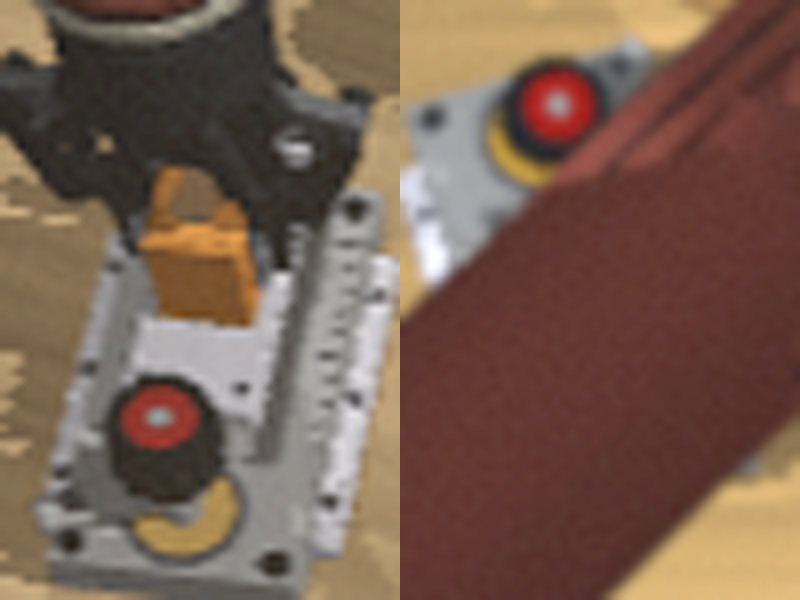

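The crop shows the carrier over the recess, tongue (200,360) towards the knob, with nothing out of line. I'll lower it, watching the force.

Request:
{"api": "send_rows", "payload": {
  "plan": [
    [[-1,0,0,-0.008,0,0,0],[-1,0,0,-0.013,0,0,0],[-1,0,0,-0.015,0,0,0],[-1,0,0,-0.017,0,0,0],[-1,0,0,-0.019,0,0,0],[-1,0,0,-0.019,0,0,0]]
  ]
}}

```text
t: 13.78
eef_pos: [0.5155, -0.293, 0.0382]
eef_rot: [-3.108, -0.455, 0.0]
contact_force: [-0.7, 0.1, -3.5]
grip_width: 0.0356
grasp_force: 51.8
```

Request:
{"api": "send_rows", "payload": {
  "plan": [
    [[-1,0,0,-0.003,0,0,0],[-1,0,0,-0.005,0,0,0],[-1,0,0,-0.007,0,0,0],[-1,0,0,-0.0085,0,0,0],[-1,0,0,-0.0085,0,0,0]]
  ]
}}

```text
t: 14.4
eef_pos: [0.5156, -0.293, 0.0307]
eef_rot: [-3.108, -0.455, -0.001]
contact_force: [-5.1, 3.8, 9.7]
grip_width: 0.0355
grasp_force: 53.3
```

Request:
{"api": "send_rows", "payload": {
  "plan": [
    [[-1,0,0,-0.001,0,0,0],[-1,0,0,-0.001,0,0,0],[-1,0,0,0,0,0,0],[1,0,0,0,0,0,0],[1,0,0,0,0,0,0],[1,0,0,0,0,0,0],[1,0,0,0,0,0,0],[1,0,0,0,0,0,0],[1,0,0,0.05,0,0,0],[1,0,0,0.1,0,0,0],[1,0,0,0.12,0,0,0],[1,0,0,0.12,0,0,0]]
  ]
}}

```text
t: 15.9
eef_pos: [0.5163, -0.2932, 0.1508]
eef_rot: [3.108, 0.455, 0.004]
contact_force: [-0.4, 0.5, -0.5]
grip_width: 0.0854
grasp_force: 0.0
```

Request:
{"api": "send_rows", "payload": {
  "plan": [
    [[1,0.082,0.025,0,0,0,60],[1,0.082,0.025,0,0,0,60],[1,0.082,0.025,0,0,0,60],[1,0.082,0.025,0,0,0,60],[1,0.082,0.025,0,0,0,60],[1,0.082,0.025,0,0,0,60],[1,0.082,0.025,0,0,0,60],[1,0.082,0.025,0,0,0,60],[1,0.082,0.025,0,0,0,60]]
  ]
}}

```text
t: 17.02
eef_pos: [0.5975, -0.2679, 0.1493]
eef_rot: [-2.465, -1.946, 0.001]
contact_force: [-0.5, 0.1, -0.9]
grip_width: 0.0854
grasp_force: 0.0
```

Run:
```python
from look import *
d=snap("5");print(arm.observe()["joints"].round(2))
q=[proj([.54,-.285,.05],x)[0].round() for x in d];b=[(int(u[0])-25,int(u[1])-37) for u in q];print(b)
crops(d,b,"pics/crops5.png")
```

```text
t 17.02 [ 0.5975 -0.2679  0.1493] tooly 166.58 [-0.5  0.1 -0.9] 0.0854 0.0
[-0.16  0.46  0.69  1.58 -0.31  1.21  0.35]
[(155, 152), (295, 151)]
```

View pics/crops5.png

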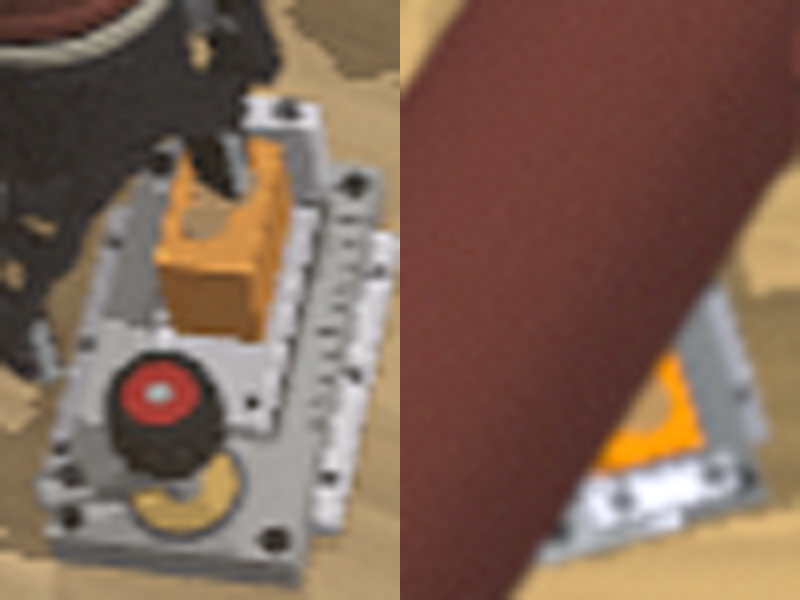

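The carrier is flush in the recess, with the tongue at scene crop (220,380) and the resin at the stop. The knob's red top is at (158,392). Descend and grip the knob.

Request:
{"api": "send_rows", "payload": {
  "plan": [
    [[1,0,0,-0.04,0,0,0],[1,0,0,-0.07,0,0,0],[1,0,0,-0.085,0,0,0],[1,0,0,-0.09,0,0,0],[1,0,0,-0.09,0,0,0],[-1,0,0,-0.09,0,0,0],[-1,0,0,-0.09,0,0,0],[-1,0,0,-0.09,0,0,0],[-1,0,0,-0.09,0,0,0],[-1,0,0,-0.09,0,0,0],[-1,0,0,-0.09,0,0,0],[-1,0,0,-0.09,0,0,0]]
  ],
  "squeeze": 50
}}

```text
t: 18.62
eef_pos: [0.598, -0.2681, 0.06]
eef_rot: [2.464, 1.948, 0.001]
contact_force: [0.5, 0.4, 3.9]
grip_width: 0.0386
grasp_force: 50.5
```

Request:
{"api": "send_rows", "payload": {
  "plan": [
    [[-1,0,0,-0.003,0,0,0],[-1,0,0,-0.006,0,0,0],[-1,0,0,-0.009,0,0,0],[-1,0,0,-0.0115,0,0,0],[-1,0,0,-0.0115,0,0,0],[-1,0,0,-0.0115,0,0,0]]
  ]
}}

```text
t: 19.38
eef_pos: [0.598, -0.2682, 0.0491]
eef_rot: [2.464, 1.948, 0.001]
contact_force: [-1.6, 0.7, 10.4]
grip_width: 0.0386
grasp_force: 51.1
```

Request:
{"api": "send_rows", "payload": {
  "plan": [
    [[-1,0,0,0,0,0,-5],[-1,0,0,0,0,0,-11],[-1,0,0,0,0,0,-17],[-1,0,0,0,0,0,-23],[-1,0,0,0,0,0,-29],[-1,0,0,0,0,0,-35],[-1,0,0,0,0,0,-41],[-1,0,0,0,0,0,-47],[-1,0,0,0,0,0,-53],[-1,0,0,0,0,0,-59],[-1,0,0,0,0,0,-60],[-1,0,0,0,0,0,-60]]
  ]
}}

```text
t: 20.88
eef_pos: [0.5977, -0.2677, 0.049]
eef_rot: [-3.108, -0.455, -0.0]
contact_force: [-2.4, 3.1, 13.1]
grip_width: 0.0387
grasp_force: 51.5
```

Run:
```python
from station import arm
s=arm.observe();print(s["joints"].round(2),s["torque"].round(3),s["contact_force"].round(1),s["eef_pos"].round(4))
```

```text
[-0.27  0.65  0.87  1.67 -0.55  1.09 -0.52] [ 0.812  0.613 -0.005] [-2.4  3.1 13.1] [ 0.5977 -0.2677  0.049 ]
```

Request:
{"api": "send_rows", "payload": {
  "plan": [
    [[-1,0,0,0,0,0,-6],[-1,0,0,0,0,0,-12],[-1,0,0,0,0,0,-18],[-1,0,0,0,0,0,-24],[-1,0,0,0,0,0,-30],[-1,0,0,0,0,0,-36],[-1,0,0,0,0,0,-42],[-1,0,0,0,0,0,-46],[-1,0,0,0,0,0,-50],[-1,0,0,0,0,0,-53],[-1,0,0,0,0,0,-53],[-1,0,0,0,0,0,-53]]
  ]
}}

```text
t: 22.38
eef_pos: [0.598, -0.2672, 0.0492]
eef_rot: [-2.984, 0.978, 0.0]
contact_force: [-2.6, 5.6, 15.4]
grip_width: 0.0386
grasp_force: 51.7
```

Run:
```python
from station import arm
s=arm.observe();print(s["joints"].round(2),s["torque"].round(3),s["contact_force"].round(1),s["eef_pos"].round(4))
```

```text
[-0.38  0.75  1.07  1.68 -0.72  1.15 -1.32] [1.072 0.666 0.087] [-2.6  5.6 15.4] [ 0.598  -0.2672  0.0492]
```

Request:
{"api": "send_rows", "payload": {
  "plan": [
    [[-1,0,0,0,0,0,-2],[-1,0,0,0,0,0,-4],[-1,0,0,0,0,0,-6],[-1,0,0,0,0,0,-6]]
  ]
}}

```text
t: 22.88
eef_pos: [0.599, -0.2683, 0.0495]
eef_rot: [2.93, -1.133, 0.004]
contact_force: [2.3, 1.2, 11.7]
grip_width: 0.0386
grasp_force: 51.4
```

Run:
```python
from station import arm
s=arm.observe();print(s["joints"].round(2),s["torque"].round(3),s["contact_force"].round(1),s["eef_pos"].round(4),s["eef_rot"].round(4))
```

```text
[-0.39  0.77  1.09  1.68 -0.74  1.16 -1.41] [-0.076 -0.458  0.628] [ 2.3  1.2 11.7] [ 0.599  -0.2683  0.0495] [ 2.9299 -1.1326  0.0043]
```

Torque rose to 0.63 N m after 119° of tool turn, so the knob is at its stop. Release and back off.

Request:
{"api": "send_rows", "payload": {
  "plan": [
    [[1,0,0,0,0,0,-6],[1,0,0,0,0,0,-6],[1,0,0,0,0,0,-6],[1,0,0,0,0,0,-6],[1,0,0,0,0,0,-6],[1,0,0,0.05,0,0,-6],[1,0,0,0.1,0,0,-6],[1,0,0.06,0.14,0,0,-6],[1,0,0.12,0.16,0,0,-6],[1,0,0.18,0.16,0,0,-6],[1,0,0.24,0.16,0,0,-6],[1,0,0.24,0.16,0,0,-6]]
  ]
}}

```text
t: 24.38
eef_pos: [0.5982, -0.0212, 0.2078]
eef_rot: [-2.871, 1.272, 0.002]
contact_force: [0.4, 0.2, 0.2]
grip_width: 0.0853
grasp_force: 0.0
```

Run:
```python
from look import *
d=snap("6")
q=[proj([.54,-.285,.05],x)[0].round() for x in d];b=[(int(u[0])-25,int(u[1])-37) for u in q];print(b)
crops(d,b,"pics/crops6.png")
r=[]
for x,(x0,y0) in zip(d,b):
    h=cv2.cvtColor(x["image"],cv2.COLOR_BGR2HSV);m=((h[...,0]<8)|(h[...,0]>170))&(h[...,1]>110)&(h[...,2]>90)
    c=proj([.5982,-.268,.075],x)[0].astype(int);ys,xs=np.nonzero(m[c[1]-9:c[1]+9,c[0]-9:c[0]+9]);r.append(np.array([xs.mean()+c[0]-9,ys.mean()+c[1]-9]));print(len(xs))
print("knob top",tri(r,d))
```

```text
t 24.38 [ 0.5982 -0.0212  0.2078] tooly 42.22 [0.4 0.2 0.2] 0.0853 0.0
[(155, 152), (295, 151)]
47
45
knob top (array([ 0.59763945, -0.26751296,  0.07349061]), np.float64(0.15725758653815092))
```

View pics/crops6.png

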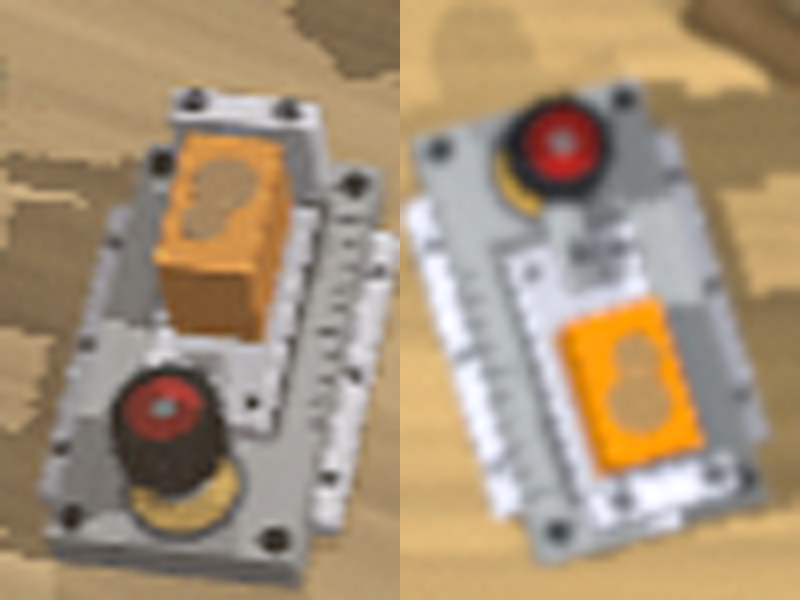

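The knob top is at 0.0735 m, about 11 mm lower than before, and it has stayed down. The clamp arm lies over the tongue at top crop (590,250). The resin is at the stop, and the gripper is clear of everything.

```bash
python3 -c "
from station import arm;print(arm.job_done())"
```

```text
the job is handed in; nothing more can be done
None
```

The job is handed in: the amber carrier sits flush in the steel holder with its resin at the back stop, and the knob is turned to its stop and staying about 11 mm down, with the clamp arm over the tongue.

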